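# Make up the choux and tartlet tool kits on the pastry bench

## Robot

A 7-joint arm with a two-finger parallel gripper is mounted at the origin on the work surface. World frame = base frame: x ahead of the robot, y to its left, z up, the work surface at z = 0. Lengths are in mm, angles in rad, forces in N, time in s.
With the tool pointing down it reaches from about 400 to 750 mm from the base axis. Payload 19.5 kg.
Tool frame: the origin (TCP) lies between the finger pads; the fingertips stand 22 mm ahead of it and the grasp point (between the pads) lies 3 mm ahead of it; z points along the fingers, y is the direction in which the jaws open and shut (so a half turn about z gives the same grasp; the last joint's range is limited). The gripper opens to 85 mm and grips with 20 to 120 N. Pads are 22 mm wide; open, the fingers measure 114 mm over their backs; the gripper's body (76 mm by 85 mm) begins 54 mm behind the grasp point. The pads swing forward as they close: fully open they stand 13 mm farther back than shut.
Start: joints at [-1.194, 0.707, -0.028, 1.485, 0.022, 0.951, -0.075], TCP at [233.818, 525.287, 253.268] pointing down, gripper open.
Joint ranges: [-2.71, 2.71], [-0.32, 2.16], [-1.57, 1.52], [0, 2.45], [-1.46, 4.6], [0, 2.02], [-2.83, 2.83]. Speed limits (rad/s): [1.89, 1.89, 2.57, 2.57, 3.01, 3.01, 3.01].

## Interface

Orientations are given as a unit quaternion [x, y, z, w].
In Python, from bench import sense, snapshot, camera_model, sign_off gives the robot as it stands.
- The arm moves only by the shell command python3 -m creep 'ROWS' [FORCE]. ROWS is JSON, a list of rows, each an object with "translation": the shift along the tool's x, y, z in mm, a list of three; "turn": the turn about the tool's z in rad; "jaw": the opening, from 0 (shut) to 1 (fully open). In form: [{"translation": [dx, dy, dz], "turn": turn, "jaw": jaw}, ...]. A call has 1 to 20 rows; each row is the pose to reach, as a shift and turn from the pose commanded when the call began, along the tool's axes at that moment; what a row does not reach only later rows make up. A row lasts 1/10 s, in which the tool goes at most 50 mm and 8.59 degrees, less where a joint would pass 70% of its speed; a pose out of reach is approached as far as the arm can. A call with a gripper value outside its range is refused whole. The fingers move at their own pace and stop on an object; FORCE is the grip in N (left out, the last holds). Time passes only in rows, so rows that repeat a pose let the fingers close. It gives the time, the measured TCP pose, the force and the opening at its end, in the units of the state.
- sense(): the state, without advancing time (a new reading comes with each control period).
- snapshot(name): name is "side" or "top"; returns the picture (420x560x3 uint8, blue, green, red); there is no depth.
- camera_model(name): a dict with "camera_matrix" (3x3 intrinsics, pixels), "R" (3x3) and "t" (3): a world point X has camera coordinates R X + t. Camera axes: x right, y down, z forward; pixel columns grow to the right and rows downward; lengths in mm; the calibration is good to about 2 mm. A picture is of the moment at which its call begins. camera_model takes no time and is no camera call.
- sign_off(): hands the job in, once; it reports no verdict.
The state is a dict: "time": time; "joints": joint angles; "joint_velocities": joint speeds; "tau": joint torques, N m; "tool_pos": TCP position; "eef_rot": TCP orientation; "wrist_force": force on the tool from outside, world axes, zero at the start; "torque": the same for the moment, N m; "grip_width": finger opening in mm.
Only numpy, scipy, OpenCV 4.12 (cv2) and the standard library are available. Lean on these libraries where they do the work, as an engineer would, in place of code of your own. Each camera call takes 0.05 s, during which the arm holds its last target. There are 200 camera calls.

## Task

Make up the two tool kits for the morning's pastry work. Into the oblong tray goes the choux kit: the small plain ring cutter, the plain piping nozzle and the long-tubed filling nozzle; into the round tray goes the tartlet kit: the large plain ring cutter and the wooden tamper. Stand every piece upright, flat on the floor of its tray, and leave the fluted cutter and the star nozzle standing where they are.

Things in the scene. Friction and masses are not known exactly. Their poses are not given: they have to be found in the camera images.
- oblong_tray: fixed shallow rectangular bright metal tray, 132 (its x) by 222 (its y) mm outside, 16 mm high, walls and floor 3 mm thick (inside 126 by 216, floor top 3 mm above the bench). Origin: centre of its underside; its long side runs along its y.
- round_tray: fixed shallow round bright metal tray, 182 mm across outside at the rim, 16 mm high, floor 3 mm thick, floor 174 mm across inside. Origin: centre of its underside, z up.
- large_cutter: large plain steel ring cutter: smooth open ring, 64 mm across, 45 mm high, wall 3 mm, standing on its edge circle with the ring's axis upright, both ends alike, 70 g. Origin: centre of its underside, z up.
- small_cutter: small plain steel ring cutter: smooth open ring, 44 mm across, 45 mm high, wall 3 mm, axis upright, both ends alike, 50 g. Origin: centre of its underside, z up.
- fluted_cutter: steel ring cutter with a scalloped (fluted) wall, 56 mm across, 45 mm high, axis upright. Belongs to neither kit. Origin: centre of its underside, z up.
- plain_nozzle: plain piping nozzle: smooth tall steel cone standing on its wide end, base 41 mm across with a 4 mm rim, tapering evenly to a round 17 mm mouth at the top, 60 mm high, 40 g. Origin: centre of its underside, z up.
- filling_nozzle: filling nozzle: low steel cone, base 35 mm across, 28 mm high, carrying a thin upright tube 10 mm across that reaches from 28 to 76 mm height; stands on its wide end, 35 g. Origin: centre of its underside, z up.
- star_nozzle: star piping nozzle: squat steel cone standing on its wide end, base 48 mm across, wide toothed mouth 34 mm across at the top, 42 mm high. Belongs to neither kit. Origin: centre of its underside, z up.
- tamper: turned wooden tartlet tamper standing on its wider end, 78 mm high: foot 50 mm across up to 14 mm height, narrowing to a waist 25 mm across (straight from 34 to 54 mm height), head 38 mm across from 64 mm up, 90 g. Origin: centre of its underside, z up.

How it is judged (in metres and radians):
At the end, for the whole second after the job is handed in: Each of the five pieces stands on its own tray's floor, inside the walls (3 mm allowance), underside within 5 mm of the floor, same end up (cutters: either), upright within 0.12 rad, released and at rest; fluted cutter and star nozzle within 30 mm of their starts and not tipped over (linear speed of each of small_cutter, plain_nozzle, filling_nozzle, large_cutter, tamper below 0.02 m/s and x of small_cutter in the frame of oblong_tray between -0.044 and 0.044 m and y of small_cutter in the frame of oblong_tray between -0.089 and 0.089 m and ((z of small_cutter in the frame of oblong_tray below 0.008 m and angle between small_cutter's own z axis and vertical below 0.12 rad) or (z of small_cutter in the frame of oblong_tray below 0.053 m and angle between small_cutter's own z axis and vertical above 3.0216 rad)) and x of plain_nozzle in the frame of oblong_tray between -0.0455 and 0.0455 m and y of plain_nozzle in the frame of oblong_tray between -0.0905 and 0.0905 m and z of each of plain_nozzle, filling_nozzle in the frame of oblong_tray below 0.008 m and angle between each of plain_nozzle, filling_nozzle, tamper's own z axis and vertical below 0.12 rad and x of filling_nozzle in the frame of oblong_tray between -0.0485 and 0.0485 m and y of filling_nozzle in the frame of oblong_tray between -0.0935 and 0.0935 m and horizontal distance between large_cutter and round_tray below 0.058 m and ((z of large_cutter in the frame of round_tray below 0.008 m and angle between large_cutter's own z axis and vertical below 0.12 rad) or (z of large_cutter in the frame of round_tray below 0.053 m and angle between large_cutter's own z axis and vertical above 3.0216 rad)) and horizontal distance between tamper and round_tray below 0.065 m and z of tamper in the frame of round_tray below 0.008 m and distance of each of fluted_cutter, star_nozzle from where it was at the start of the episode below 0.03 m); the robot touches nothing.
It fails at once if the fluted cutter or the star nozzle was moved by more than 30 mm or tipped over (distance of any of fluted_cutter, star_nozzle from where it was at the start of the episode above 0.03 m or angle between any of fluted_cutter, star_nozzle's own z axis and vertical above 0.5 rad).
It also fails if it takes over 141 s, if anything falls off the work surface, if the arm or the gripper's body presses on something with over 40 N, if the wrist force passes 120 N, or if a joint passes its speed limit or range.

## Working session

There is one attempt and no reset: what is moved stays moved. The work goes in short steps, Python scripts to look and compute and a shell command to move; the robot and the scene stay as the last step left them, time stands still between calls to the robot, and variables do not carry over. Pictures are saved under pics/ and viewed, about 12 in all and at most 16, crops included, and the job is handed in when it is done.

```bash
mkdir -p pics; ls; python3 - <<'E'
from bench import *
import cv2,json
for n in("top","side"):
    cv2.imwrite(f"pics/{n}0.png",snapshot(n)); m=camera_model(n); print(n,m)
s=sense(); print({k:s[k] for k in("time","tool_pos","eef_rot","wrist_force","grip_width")})
E
```

```text
pics
top {'camera_matrix': array([[390.5849341 ,   0.        , 276.35441107],
       [  0.        , 390.5849341 , 213.04581526],
       [  0.        ,   0.        ,   1.        ]]), 'R': array([[ 0.01218848, -0.99991211,  0.00521743],
       [-0.98496934, -0.0129051 , -0.17224652],
       [ 0.17229872, -0.00303959, -0.98504006]]), 't': array([-22.53009247, 562.09450216, 862.10622302])}
side {'camera_matrix': array([[451.57829425,   0.        , 286.88144398],
       [  0.        , 451.57829425, 208.9356968 ],
       [  0.        ,   0.        ,   1.        ]]), 'R': array([[ 0.76883907, -0.6393933 , -0.00791817],
       [-0.44992163, -0.53212665, -0.71722504],
       [ 0.45437541,  0.55499319, -0.69679663]]), 't': array([-414.78807301,  278.52797983,  917.99478033])}
{'time': 0.1, 'tool_pos': array([233.73647779, 525.11500274, 252.88687116]), 'eef_rot': array([ 2.07874647e-01,  9.78155349e-01, -4.87703454e-04, -8.06490713e-05]), 'wrist_force': array([-0.42992735,  0.57579701,  0.56679851]), 'grip_width': 85.62619095804926}
```

View pics/top0.png

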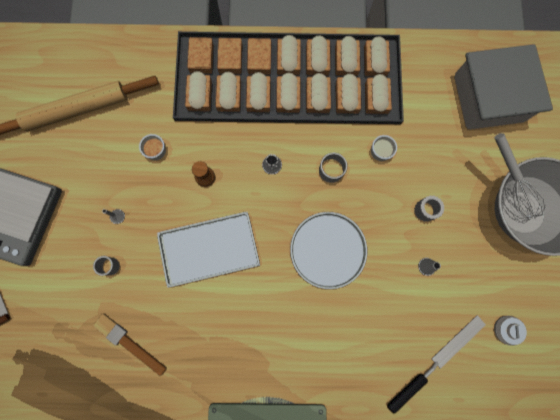

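View pics/side0.png

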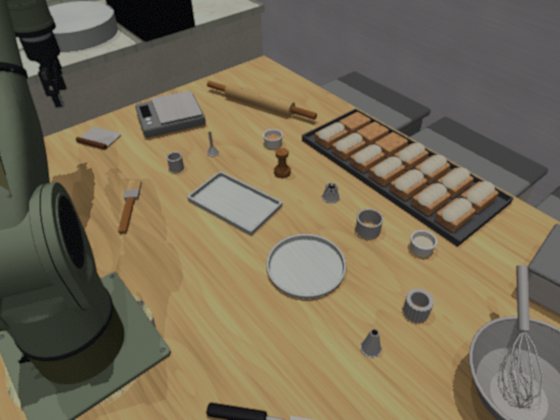

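The top view shows the small cutter (106,266), filling nozzle (115,215), tamper (203,175), star nozzle (272,163), large cutter (334,168), fluted cutter (430,208) and plain nozzle (429,267). The oblong tray is at (209,250) and the round tray at (329,250). There are ramekins at (152,147) and (384,149), which are clutter. The side view agrees. Next I'll zoom in for accurate pixels.

```bash
cat > h.py <<'E'
import numpy as np,cv2
from bench import camera_model
def ray(n,uv):
    m=camera_model(n);R=np.array(m["R"]);t=np.array(m["t"])
    d=R.T@np.linalg.solve(m["camera_matrix"],[*uv,1]);return -R.T@t,d
def plane(n,uv,z):
    o,d=ray(n,uv);return (o+d*(z-o[2])/d[2]).round(1)
def proj(n,X):
    m=camera_model(n);p=m["camera_matrix"]@(m["R"]@np.array(X,float)+m["t"]);return p[:2]/p[2]
def sheet(pics,out,h=22,s=6,cols=4):
    # pics: list of (img,(u,v)); each tile 2h px square scaled s, tick marks each 10 px
    T=[]
    for im,(u,v) in pics:
        u,v=int(u),int(v);p=cv2.copyMakeBorder(im,h,h,h,h,cv2.BORDER_CONSTANT)[v:v+2*h,u:u+2*h]
        t=cv2.resize(p,None,fx=s,fy=s,interpolation=cv2.INTER_CUBIC)
        for k in range(2*h):
            if (u-h+k)%10==0: cv2.line(t,(int((k+.5)*s),0),(int((k+.5)*s),6),(0,0,255),1);cv2.putText(t,str(u-h+k),(k*s,16),0,.35,(0,0,255))
            if (v-h+k)%10==0: cv2.line(t,(0,int((k+.5)*s)),(6,int((k+.5)*s)),(0,0,255),1);cv2.putText(t,str(v-h+k),(8,k*s+6),0,.35,(0,0,255))
        T.append(cv2.copyMakeBorder(t,1,1,1,1,cv2.BORDER_CONSTANT))
    while len(T)%cols:T.append(T[0]*0)
    cv2.imwrite(out,np.vstack([np.hstack(T[i:i+cols]) for i in range(0,len(T),cols)]))
E
python3 - <<'E'
from h import *
t=cv2.imread("pics/top0.png");s=cv2.imread("pics/side0.png")
P=[(106,266),(115,215),(203,175),(334,168),(429,267),(272,163),(430,208)]
Q=[(175,161),(212,147),(283,163),(369,225),(373,342)]
sheet([(t,p) for p in P]+[(s,p) for p in Q],"pics/z1.png",h=22,s=4)
# trays: bright low-saturation
hsv=cv2.cvtColor(t,cv2.COLOR_BGR2HSV)
m=((hsv[...,1]<60)&(hsv[...,2]>120)).astype(np.uint8)*255
cs,_=cv2.findContours(m,cv2.RETR_EXTERNAL,cv2.CHAIN_APPROX_NONE)
for c in cs:
    if cv2.contourArea(c)>2000:
        w=np.array([plane("top",q[0],12)[:2] for q in c],np.float32)
        print("rect",cv2.minAreaRect(w),"circ",cv2.minEnclosingCircle(w), cv2.boundingRect(c))
E
```

```text
rect ((482.2654113769531, -140.36891174316406), (181.5448455810547, 182.4471893310547), 0.6945026516914368) circ ((482.3244323730469, -140.7803192138672), 92.60517120361328) (290, 212, 77, 77)
rect ((480.8046875, 147.62095642089844), (135.77809143066406, 225.14443969726562), 14.268715858459473) circ ((480.02587890625, 147.26795959472656), 128.58421325683594) (157, 212, 103, 76)
rect ((578.5613403320312, 622.2820434570312), (134.20120239257812, 139.53219604492188), 72.84843444824219) circ ((578.0015258789062, 622.7555541992188), 95.19637298583984) (0, 172, 51, 70)
rect ((625.1690673828125, -635.929443359375), (146.7648468017578, 289.5210266113281), 83.56349182128906) circ ((626.0499877929688, -640.25), 159.20779418945312) (499, 135, 61, 121)
```

View pics/z1.png

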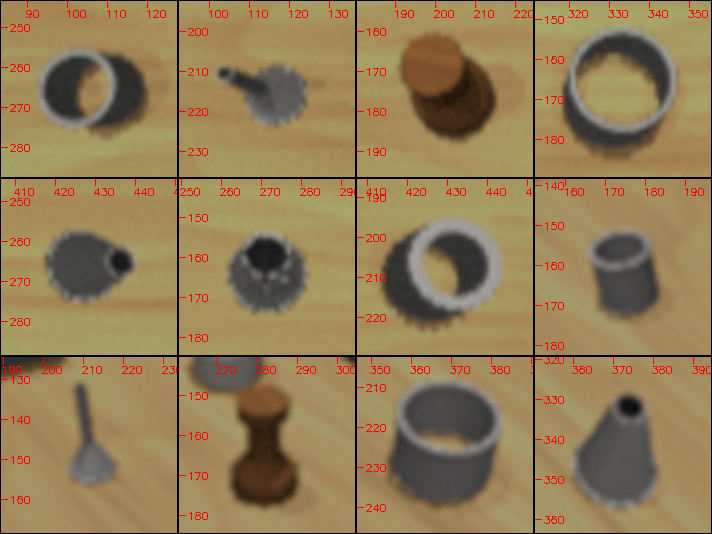

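The zoom shows clean rims. In the top view, the top-face centres are: small (103,265.5), filling tip (103.8,210.5), tamper head (199,168.5), large (333.2,165.5), plain mouth (436.2,265), star (271.7,159) and fluted (432,206.7). The side view also has usable centres.

```bash
python3 - <<'E'
from h import *
D=dict(small=((103,265.5),(173.5,156.5),45),filling=((103.75,210.5),(209.2,132),76),tamper=((199,168.5),(281.7,151.5),78),large=((333.2,165.5),(369.2,218),45),plain=((436.2,265),(374.2,332.2),60),star=((271.7,159),None,42),fluted=((432,206.7),None,45))
for k,(a,b,z) in D.items(): print(k,plane("top",a,z),b and plane("side",b,z))
print("fill base",plane("top",(117,216),4))
# trays
t=cv2.imread("pics/top0.png");s=cv2.imread("pics/side0.png")
for n,im,sd in(("top",t,[(329,250),(209,250)]),("side",s,[(306,266),(235,201)])):
    hsv=cv2.cvtColor(im,cv2.COLOR_BGR2HSV)
    m=((hsv[...,1]<60)&(hsv[...,2]>120)).astype(np.uint8)*255
    cs,_=cv2.findContours(m,cv2.RETR_EXTERNAL,cv2.CHAIN_APPROX_NONE)
    for c in cs:
        for p in sd:
            if cv2.contourArea(c)>1500 and cv2.pointPolygonTest(c,p,False)>0:
                w=np.array([plane(n,q[0],14)[:2] for q in c],np.float32); print(n,cv2.minAreaRect(w),cv2.fitEllipse(w))
from bench import sense; from scipy.spatial.transform import Rotation as R
print(R.from_quat(sense()["eef_rot"]).as_matrix().round(3))
E
```

```text
small [436.2 378.9  45. ] [432.8 379.1  45. ]
filling [558.3 374.6  76. ] [555.9 375.5  76. ]
tamper [658.9 163.8  78. ] [656.6 162.4  78. ]
large [ 680.4 -150.2   45. ] [ 677.1 -151.6   45. ]
plain [ 446.1 -377.4   60. ] [ 444.  -378.1   60. ]
star [695.5  -2.6  42. ] None
fluted [ 583.  -381.6   45. ] None
fill base [557.8 373.2   4. ]
top ((482.101318359375, -140.1221160888672), (181.1688995361328, 182.09095764160156), 0.6031050086021423) ((482.0324401855469, -140.5189971923828), (181.83863830566406, 182.59796142578125), 53.899269104003906)
top ((480.6917724609375, 147.30136108398438), (135.48837280273438, 224.7300262451172), 14.263312339782715) ((480.54449462890625, 146.91163635253906), (152.37916564941406, 271.5785217285156), 14.072905540466309)
side ((481.97259521484375, -137.71929931640625), (180.89454650878906, 184.13580322265625), 49.81235122680664) ((482.119873046875, -137.8761444091797), (182.4955596923828, 182.95034790039062), 48.26292037963867)
side ((480.47808837890625, 150.6429901123047), (136.4546356201172, 226.5767822265625), 14.625579833984375) ((480.42840576171875, 150.0653076171875), (151.58056640625, 277.07452392578125), 14.353952407836914)
[[-0.914  0.407 -0.   ]
 [ 0.407  0.914 -0.001]
 [-0.    -0.001 -1.   ]]
```

```bash
cat >> h.py <<'E'
def rel(*targets,theta=14.3):
    # tool-frame shifts and turn from present measured pose to TCP targets (x,y,z)
    from bench import sense
    from scipy.spatial.transform import Rotation as Ro
    s=sense();M=Ro.from_quat(s["eef_rot"]).as_matrix();th=np.arctan2(M[1,1],M[0,1])
    print("t",round(s["time"],2),"tcp",s["tool_pos"].round(1),"F",s["wrist_force"].round(1),"grip",round(s["grip_width"],1),"turn",round(th-np.radians(theta),3))
    for T in targets: print(T,"->",(M.T@(np.array(T)-s["tool_pos"])).round(1))
OB=np.array([480.5,148.5]);RT=np.array([482,-139.])
c,s_=np.cos(np.radians(14.3)),np.sin(np.radians(14.3))
def ob(tx,ty,z): return tuple((OB+tx*np.array([c,s_])+ty*np.array([-s_,c])).round(1))+(z,)
E
python3 -c "
from h import *
rel((434.5,379,150),(434.5,379,34))"
```

```text
t 0.1 tcp [233.7 525.1 252.9] F [-0.4  0.6  0.6] grip 85.6 turn 0.902
(434.5, 379, 150) -> [-242.8  -51.7  102.9]
(434.5, 379, 34) -> [-242.8  -51.6  218.9]
```

```bash
python3 -m creep '[{"translation":[-60,-13,25],"turn":0.15,"jaw":1},{"translation":[-100,-21,40],"turn":0.3,"jaw":1},{"translation":[-140,-30,60],"turn":0.45,"jaw":1},{"translation":[-180,-39,80],"turn":0.6,"jaw":1},{"translation":[-220,-47,95],"turn":0.75,"jaw":1},{"translation":[-243,-52,103],"turn":0.9,"jaw":1},{"translation":[-243,-52,103],"turn":0.902,"jaw":1},{"translation":[-243,-52,103],"turn":0.902,"jaw":1},{"translation":[-243,-52,103],"turn":0.902,"jaw":1},{"translation":[-243,-52,103],"turn":0.902,"jaw":1},{"translation":[-243,-52,103],"turn":0.902,"jaw":1}]' 40; python3 - <<'E'
from h import *
from bench import *
rel((434.5,379,150),(434.5,379,34))
t=snapshot("top");s=snapshot("side")
sheet([(t,(106,262)),(s,(175,150))],"pics/z2.png",h=38,s=5,cols=2)
E
```

```text
time: 1.2
tool_pos: [434.2, 379.5, 150.6]
eef_rot: [0.613, 0.79, 0.0, -0.0]
wrist_force: [0.6, -0.1, -0.5]
grip_width: 85.8
t 1.2 tcp [434.2 379.5 150.6] F [ 0.6 -0.1 -0.5] grip 85.8 turn 0.002
(434.5, 379, 150) -> [-0.5  0.1  0.6]
(434.5, 379, 34) -> [-6.000e-01  1.000e-01  1.166e+02]
```

View pics/z2.png

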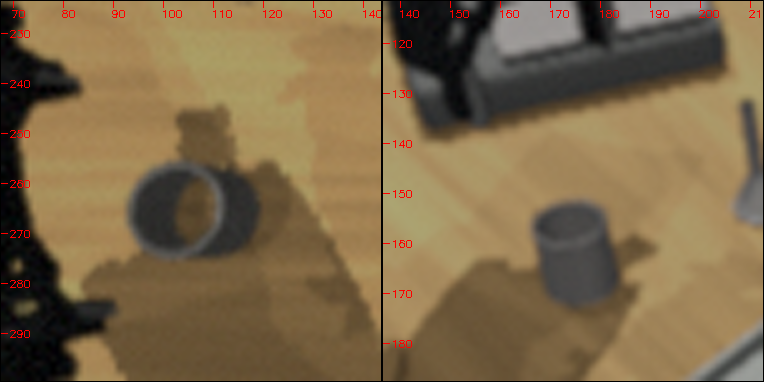

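Left tile: the open fingertips at about (80,240) and (85,285) straddle the small cutter's rim, centred on (103,265). Right tile: the cutter still stands. Descending and gripping.

```bash
python3 -m creep '[{"translation":[-0.5,0,40],"turn":0,"jaw":1},{"translation":[-0.5,0,75],"turn":0,"jaw":1},{"translation":[-0.5,0,100],"turn":0,"jaw":1},{"translation":[-0.5,0,116],"turn":0,"jaw":1},{"translation":[-0.5,0,117],"turn":0,"jaw":1},{"translation":[-0.5,0,117],"turn":0,"jaw":1},{"translation":[-0.5,0,117],"turn":0,"jaw":0.3},{"translation":[-0.5,0,117],"turn":0,"jaw":0.3},{"translation":[-0.5,0,117],"turn":0,"jaw":0.3},{"translation":[-0.5,0,117],"turn":0,"jaw":0.2},{"translation":[-0.5,0,117],"turn":0,"jaw":0.2},{"translation":[-0.5,0,117],"turn":0,"jaw":0.2},{"translation":[-0.5,0,117],"turn":0,"jaw":0.2},{"translation":[-0.5,0,117],"turn":0,"jaw":0.2},{"translation":[-0.5,0,90],"turn":0,"jaw":0.2},{"translation":[-0.5,0,50],"turn":0,"jaw":0.2},{"translation":[-0.5,0,10],"turn":0,"jaw":0.2},{"translation":[-0.5,0,10],"turn":0,"jaw":0.2},{"translation":[-0.5,0,10],"turn":0,"jaw":0.2}]' 40; python3 - <<'E'
from h import *
rel(ob(0,0,140),ob(0,0,39))
E
```

```text
time: 3.2
tool_pos: [434.9, 378.7, 141.0]
eef_rot: [0.613, 0.79, 0.001, 0.0]
wrist_force: [0.3, 0.3, -0.9]
grip_width: 42.5
t 3.2 tcp [434.9 378.7 141. ] F [ 0.3  0.3 -0.9] grip 42.5 turn 0.001
(np.float64(480.5), np.float64(148.5), 140) -> [-234.3  -12.8    0.8]
(np.float64(480.5), np.float64(148.5), 39) -> [-234.4  -12.9  101.8]
```

```bash
python3 -m creep '[{"translation":[-40,-2,0],"turn":0,"jaw":0.2},{"translation":[-80,-4,0],"turn":0,"jaw":0.2},{"translation":[-120,-6,0],"turn":0,"jaw":0.2},{"translation":[-160,-9,0],"turn":0,"jaw":0.2},{"translation":[-200,-11,0],"turn":0,"jaw":0.2},{"translation":[-234,-13,0],"turn":0,"jaw":0.2},{"translation":[-234,-13,0],"turn":0,"jaw":0.2},{"translation":[-234,-13,0],"turn":0,"jaw":0.2},{"translation":[-234,-13,30],"turn":0,"jaw":0.2},{"translation":[-234,-13,60],"turn":0,"jaw":0.2},{"translation":[-234,-13,85],"turn":0,"jaw":0.2},{"translation":[-234,-13,95],"turn":0,"jaw":0.2},{"translation":[-234,-13,98],"turn":0,"jaw":0.2},{"translation":[-234,-13,98],"turn":0,"jaw":0.2},{"translation":[-234,-13,98],"turn":0,"jaw":0.2}]' 40; python3 - <<'E'
from h import *
from bench import *
rel(ob(0,0,37))
sheet([(snapshot("top"),proj("top",ob(0,0,30))),(snapshot("side"),proj("side",ob(0,0,30)))],"pics/z3.png",h=38,s=5,cols=2)
E
```

```text
time: 4.7
tool_pos: [480.4, 148.9, 43.2]
eef_rot: [0.613, 0.79, 0.0, 0.0]
wrist_force: [-1.1, -0.2, 0.0]
grip_width: 42.3
t 4.7 tcp [480.4 148.9  43.2] F [-1.1 -0.2  0. ] grip 42.3 turn 0.001
(np.float64(480.5), np.float64(148.5), 37) -> [-0.4 -0.   6.2]
```

View pics/z3.png

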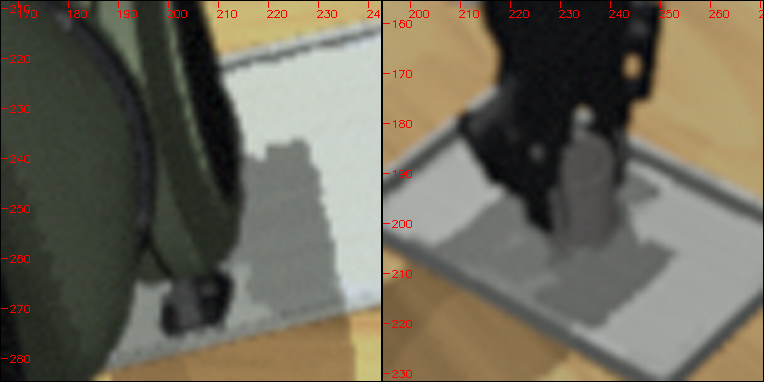

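The side tile shows the cutter held upright between the fingers at about (234,190), over the tray. Setting it down and releasing.

```bash
python3 -m creep '[{"translation":[0,0,3],"turn":0,"jaw":0.2},{"translation":[0,0,5],"turn":0,"jaw":0.2},{"translation":[0,0,6],"turn":0,"jaw":0.2},{"translation":[0,0,6],"turn":0,"jaw":0.2},{"translation":[0,0,6],"turn":0,"jaw":0.2},{"translation":[0,0,6],"turn":0,"jaw":0.55},{"translation":[0,0,6],"turn":0,"jaw":0.65},{"translation":[0,0,6],"turn":0,"jaw":0.75},{"translation":[0,0,6],"turn":0,"jaw":0.75},{"translation":[0,0,6],"turn":0,"jaw":0.75},{"translation":[0,0,-20],"turn":0,"jaw":0.75},{"translation":[0,0,-60],"turn":0,"jaw":0.75},{"translation":[0,0,-100],"turn":0,"jaw":0.75},{"translation":[0,0,-100],"turn":0,"jaw":0.75},{"translation":[0,0,-100],"turn":0,"jaw":0.6}]'; python3 - <<'E'
from h import *
rel((557,374.5,145),(557,374.5,56))
E
```

```text
time: 6.3
tool_pos: [480.3, 148.7, 142.8]
eef_rot: [0.613, 0.79, 0.001, 0.0]
wrist_force: [-0.2, 0.6, 0.4]
grip_width: 52.1
t 6.3 tcp [480.3 148.7 142.8] F [-0.2  0.6  0.4] grip 52.1 turn 0.001
(557, 374.5, 145) -> [199.8 130.2  -2. ]
(557, 374.5, 56) -> [199.8 130.1  87. ]
```

```bash
python3 -m creep '[{"translation":[35,23,-2],"turn":0,"jaw":0.6},{"translation":[70,46,-2],"turn":0,"jaw":0.6},{"translation":[105,69,-2],"turn":0,"jaw":0.6},{"translation":[140,92,-2],"turn":0,"jaw":0.6},{"translation":[175,114,-2],"turn":0,"jaw":0.6},{"translation":[200,130,-2],"turn":0,"jaw":0.6},{"translation":[200,130,-2],"turn":0,"jaw":0.6},{"translation":[200,130,-2],"turn":0,"jaw":0.6},{"translation":[200,130,30],"turn":0,"jaw":0.6},{"translation":[200,130,65],"turn":0,"jaw":0.6},{"translation":[200,130,85],"turn":0,"jaw":0.6},{"translation":[200,130,85],"turn":0,"jaw":0.6},{"translation":[200,130,85],"turn":0,"jaw":0.6}]'; python3 - <<'E'
from h import *
from bench import *
rel((557,374.5,56))
sheet([(snapshot("top"),proj("top",(557,374,40))),(snapshot("side"),proj("side",(557,374,40)))],"pics/z4.png",h=38,s=5,cols=2)
E
```

```text
time: 7.6
tool_pos: [556.9, 373.7, 57.8]
eef_rot: [0.614, 0.789, -0.0, 0.0]
wrist_force: [-0.2, 0.3, 0.7]
grip_width: 51.1
t 7.6 tcp [556.9 373.7  57.8] F [-0.2  0.3  0.7] grip 51.1 turn -0.0
(557, 374.5, 56) -> [0.7 0.3 1.8]
```

View pics/z4.png

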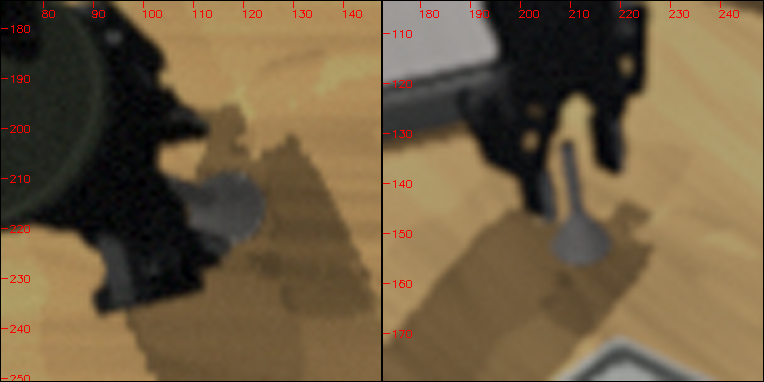

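The tube (210,133–146 in the side tile) stands between the two fingers, clear of both. Closing on it.

```bash
python3 -m creep '[{"translation":[0.5,0,1],"turn":0,"jaw":0.3},{"translation":[0.5,0,1],"turn":0,"jaw":0.2},{"translation":[0.5,0,1],"turn":0,"jaw":0},{"translation":[0.5,0,1],"turn":0,"jaw":0},{"translation":[0.5,0,1],"turn":0,"jaw":0},{"translation":[0.5,0,1],"turn":0,"jaw":0},{"translation":[0.5,0,1],"turn":0,"jaw":0},{"translation":[0.5,0,1],"turn":0,"jaw":0},{"translation":[0.5,0,1],"turn":0,"jaw":0},{"translation":[0.5,0,1],"turn":0,"jaw":0},{"translation":[0.5,0,-20],"turn":0,"jaw":0},{"translation":[0.5,0,-60],"turn":0,"jaw":0},{"translation":[0.5,0,-100],"turn":0,"jaw":0},{"translation":[0.5,0,-100],"turn":0,"jaw":0},{"translation":[0.5,0,-100],"turn":0,"jaw":0}]' 40; python3 - <<'E'
from h import *
rel(ob(0,65,157),ob(0,65,60))
E
```

```text
time: 9.2
tool_pos: [556.5, 375.0, 157.7]
eef_rot: [0.613, 0.79, 0.0, 0.0]
wrist_force: [-0.6, -0.5, -1.0]
grip_width: 9.1
t 9.2 tcp [556.5 375.  157.7] F [-0.6 -0.5 -1. ] grip 9.1 turn 0.0
(np.float64(464.4), np.float64(211.5), 157) -> [-135.7 -129.7    0.6]
(np.float64(464.4), np.float64(211.5), 60) -> [-135.7 -129.8   97.6]
```

```bash
python3 -m creep '[{"translation":[-30,-28,0],"turn":0,"jaw":0},{"translation":[-60,-57,0],"turn":0,"jaw":0},{"translation":[-90,-86,0],"turn":0,"jaw":0},{"translation":[-120,-115,0],"turn":0,"jaw":0},{"translation":[-136,-130,0],"turn":0,"jaw":0},{"translation":[-136,-130,0],"turn":0,"jaw":0},{"translation":[-136,-130,0],"turn":0,"jaw":0},{"translation":[-136,-130,30],"turn":0,"jaw":0},{"translation":[-136,-130,60],"turn":0,"jaw":0},{"translation":[-136,-130,85],"turn":0,"jaw":0},{"translation":[-136,-130,92],"turn":0,"jaw":0},{"translation":[-136,-130,92],"turn":0,"jaw":0},{"translation":[-136,-130,92],"turn":0,"jaw":0}]' 40; python3 - <<'E'
from h import *
from bench import *
rel(ob(0,65,60))
sheet([(snapshot("top"),proj("top",ob(0,40,30))),(snapshot("side"),proj("side",ob(0,40,40)))],"pics/z5.png",h=38,s=5,cols=2)
E
```

```text
time: 10.5
tool_pos: [464.5, 211.4, 66.0]
eef_rot: [0.613, 0.79, 0.0, 0.0]
wrist_force: [0.2, 0.6, 0.1]
grip_width: 8.7
t 10.5 tcp [464.5 211.4  66. ] F [0.2 0.6 0.1] grip 8.7 turn 0.001
(np.float64(464.4), np.float64(211.5), 60) -> [ 0.1 -0.   6. ]
```

View pics/z5.png

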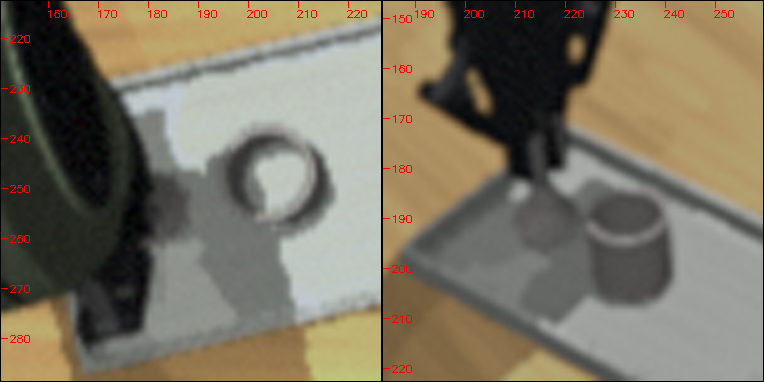

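The small cutter stands upright in mid-tray (204,247 in the top tile). The filling nozzle hangs upright at about (213,185) in the side tile. Setting it down.

```bash
python3 -m creep '[{"translation":[0,0,3],"turn":0,"jaw":0},{"translation":[0,0,5],"turn":0,"jaw":0},{"translation":[0,0,6],"turn":0,"jaw":0},{"translation":[0,0,6],"turn":0,"jaw":0},{"translation":[0,0,6],"turn":0,"jaw":0},{"translation":[0,0,6],"turn":0,"jaw":0.2},{"translation":[0,0,6],"turn":0,"jaw":0.3},{"translation":[0,0,6],"turn":0,"jaw":0.4},{"translation":[0,0,6],"turn":0,"jaw":0.5},{"translation":[0,0,6],"turn":0,"jaw":0.5},{"translation":[0,0,-20],"turn":0,"jaw":0.5},{"translation":[0,0,-60],"turn":0,"jaw":0.5},{"translation":[0,0,-100],"turn":0,"jaw":0.5},{"translation":[0,0,-100],"turn":0,"jaw":0.7},{"translation":[0,0,-100],"turn":0,"jaw":0.7}]'; python3 - <<'E'
from h import *
rel((658,163,165),(658,163,84))
E
```

```text
time: 12.1
tool_pos: [464.3, 211.2, 165.9]
eef_rot: [0.613, 0.79, 0.001, 0.0]
wrist_force: [0.2, -0.3, -0.5]
grip_width: 59.6
t 12.1 tcp [464.3 211.2 165.9] F [ 0.2 -0.3 -0.5] grip 59.6 turn 0.001
(658, 163, 165) -> [-94.6 175.8   1.1]
(658, 163, 84) -> [-94.7 175.7  82.1]
```

```bash
python3 -m creep '[{"translation":[-19,35,0],"turn":0,"jaw":0.75},{"translation":[-38,70,0],"turn":0,"jaw":0.75},{"translation":[-57,105,0],"turn":0,"jaw":0.75},{"translation":[-76,140,0],"turn":0,"jaw":0.75},{"translation":[-95,176,0],"turn":0,"jaw":0.75},{"translation":[-95,176,0],"turn":0,"jaw":0.75},{"translation":[-95,176,0],"turn":0,"jaw":0.75},{"translation":[-95,176,30],"turn":0,"jaw":0.75},{"translation":[-95,176,60],"turn":0,"jaw":0.75},{"translation":[-95,176,80],"turn":0,"jaw":0.75},{"translation":[-95,176,80],"turn":0,"jaw":0.75},{"translation":[-95,176,80],"turn":0,"jaw":0.75}]'; python3 - <<'E'
from h import *
from bench import *
rel((658,163,84))
sheet([(snapshot("top"),proj("top",(658,163,50))),(snapshot("side"),proj("side",(658,163,60)))],"pics/z6.png",h=38,s=5,cols=2)
E
```

```text
time: 13.3
tool_pos: [657.7, 162.9, 85.7]
eef_rot: [0.613, 0.79, -0.0, -0.0]
wrist_force: [0.3, 1.6, 0.6]
grip_width: 63.9
t 13.3 tcp [657.7 162.9  85.7] F [0.3 1.6 0.6] grip 63.9 turn 0.001
(658, 163, 84) -> [-0.   0.3  1.7]
```

View pics/z6.png

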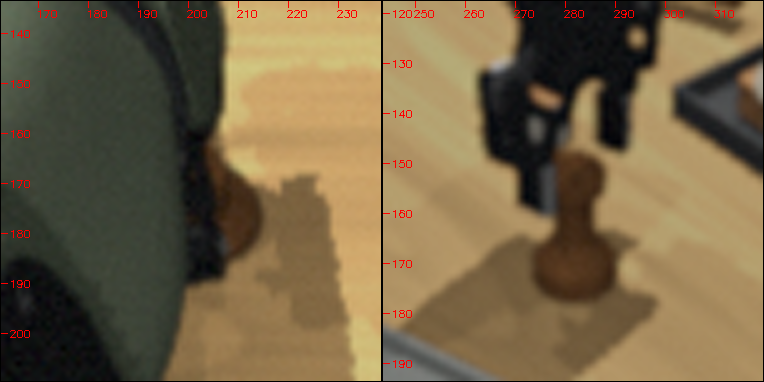

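The side tile shows the tamper head (282,150) between the near finger (tip at 275,160) and the far finger (tip at 289,147). Lowering 4 mm and gripping the head.

```bash
python3 -m creep '[{"translation":[0,0,4],"turn":0,"jaw":0.75},{"translation":[0,0,4],"turn":0,"jaw":0.5},{"translation":[0,0,4],"turn":0,"jaw":0.3},{"translation":[0,0,4],"turn":0,"jaw":0.2},{"translation":[0,0,4],"turn":0,"jaw":0.2},{"translation":[0,0,4],"turn":0,"jaw":0.2},{"translation":[0,0,4],"turn":0,"jaw":0.2},{"translation":[0,0,4],"turn":0,"jaw":0.2},{"translation":[0,0,4],"turn":0,"jaw":0.2},{"translation":[0,0,-20],"turn":0,"jaw":0.2},{"translation":[0,0,-60],"turn":0,"jaw":0.2},{"translation":[0,0,-90],"turn":0,"jaw":0.2},{"translation":[0,0,-90],"turn":0,"jaw":0.2},{"translation":[0,0,-90],"turn":0,"jaw":0.2}]' 50; python3 - <<'E'
from h import *
# slots in round tray along tool x (~+y): tamper +40, large -38
for k in(40,-38): print(k,(RT+k*np.array([-s_,c])).round(1))
x,y=RT+40*np.array([-s_,c]); rel((x,y,175),(x,y,85))
E
```

```text
time: 14.8
tool_pos: [658.1, 162.5, 175.3]
eef_rot: [0.613, 0.79, 0.0, 0.0]
wrist_force: [-0.7, -0.9, -1.6]
grip_width: 35.6
40 [ 472.1 -100.2]
-38 [ 491.4 -175.8]
t 14.8 tcp [658.1 162.5 175.3] F [-0.7 -0.9 -1.6] grip 35.6 turn 0.0
(np.float64(472.12003949109027), np.float64(-100.23937074372522), 175) -> [-208.6 -245.2    0.3]
(np.float64(472.12003949109027), np.float64(-100.23937074372522), 85) -> [-208.6 -245.3   90.3]
```

```bash
python3 -m creep '[{"translation":[-26,-31,0],"turn":0,"jaw":0.2},{"translation":[-52,-61,0],"turn":0,"jaw":0.2},{"translation":[-78,-92,0],"turn":0,"jaw":0.2},{"translation":[-104,-122,0],"turn":0,"jaw":0.2},{"translation":[-130,-153,0],"turn":0,"jaw":0.2},{"translation":[-156,-184,0],"turn":0,"jaw":0.2},{"translation":[-182,-214,0],"turn":0,"jaw":0.2},{"translation":[-208,-245,0],"turn":0,"jaw":0.2},{"translation":[-208,-245,0],"turn":0,"jaw":0.2},{"translation":[-208,-245,0],"turn":0,"jaw":0.2},{"translation":[-208,-245,30],"turn":0,"jaw":0.2},{"translation":[-208,-245,60],"turn":0,"jaw":0.2},{"translation":[-208,-245,80],"turn":0,"jaw":0.2},{"translation":[-208,-245,85],"turn":0,"jaw":0.2},{"translation":[-208,-245,85],"turn":0,"jaw":0.2},{"translation":[-208,-245,85],"turn":0,"jaw":0.2}]' 50; python3 - <<'E'
from h import *
from bench import *
rel((472.1,-100.2,85))
sheet([(snapshot("top"),proj("top",(480,-120,0))),(snapshot("side"),proj("side",(475,-100,40)))],"pics/z7.png",h=38,s=5,cols=2)
E
```

```text
time: 16.4
tool_pos: [472.6, -99.3, 91.0]
eef_rot: [0.613, 0.79, 0.0, 0.0]
wrist_force: [0.2, -0.4, -0.1]
grip_width: 35.7
t 16.4 tcp [472.6 -99.3  91. ] F [ 0.2 -0.4 -0.1] grip 35.7 turn 0.001
(472.1, -100.2, 85) -> [-0.7 -0.7  6. ]
```

View pics/z7.png

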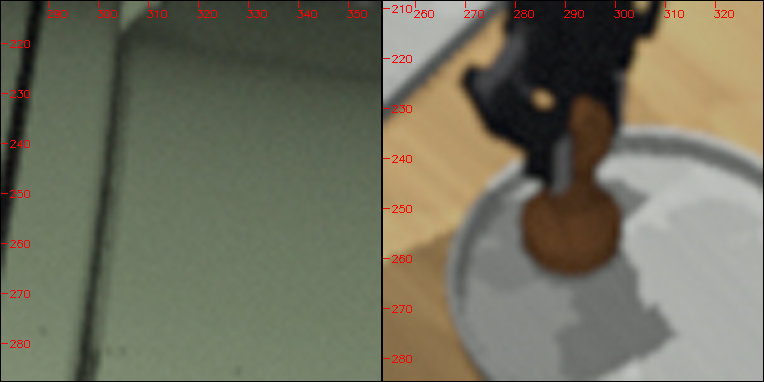

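The side tile shows the tamper hanging over the round tray floor at (291,254), inside the wall. It is upright to within a few degrees. Setting it down.

```bash
python3 -m creep '[{"translation":[0,0,3],"turn":0,"jaw":0.2},{"translation":[0,0,5],"turn":0,"jaw":0.2},{"translation":[0,0,6],"turn":0,"jaw":0.2},{"translation":[0,0,6],"turn":0,"jaw":0.2},{"translation":[0,0,6],"turn":0,"jaw":0.2},{"translation":[0,0,6],"turn":0,"jaw":0.45},{"translation":[0,0,6],"turn":0,"jaw":0.55},{"translation":[0,0,6],"turn":0,"jaw":0.7},{"translation":[0,0,6],"turn":0,"jaw":0.7},{"translation":[0,0,6],"turn":0,"jaw":0.7},{"translation":[0,0,-20],"turn":0,"jaw":0.7},{"translation":[0,0,-60],"turn":0,"jaw":0.7},{"translation":[0,0,-90],"turn":0,"jaw":0.7},{"translation":[0,0,-90],"turn":0,"jaw":1},{"translation":[0,0,-90],"turn":0,"jaw":1}]'; python3 - <<'E'
from h import *
rel((679,-151,175),(679,-151,32))
E
```

```text
time: 18.0
tool_pos: [472.3, -99.6, 180.5]
eef_rot: [0.613, 0.79, 0.0, 0.0]
wrist_force: [0.9, 0.7, 0.2]
grip_width: 84.7
t 18.0 tcp [472.3 -99.6 180.5] F [0.9 0.7 0.2] grip 84.7 turn 0.0
(679, -151, 175) -> [-100.9  187.5    5.7]
(679, -151, 32) -> [-100.9  187.4  148.7]
```

```bash
python3 -m creep '[{"translation":[-20,38,0],"turn":0,"jaw":1},{"translation":[-40,75,0],"turn":0,"jaw":1},{"translation":[-60,112,0],"turn":0,"jaw":1},{"translation":[-80,150,0],"turn":0,"jaw":1},{"translation":[-101,187.5,0],"turn":0,"jaw":1},{"translation":[-101,187.5,0],"turn":0,"jaw":1},{"translation":[-101,187.5,0],"turn":0,"jaw":1},{"translation":[-101,187.5,40],"turn":0,"jaw":1},{"translation":[-101,187.5,80],"turn":0,"jaw":1},{"translation":[-101,187.5,100],"turn":0,"jaw":1},{"translation":[-101,187.5,100],"turn":0,"jaw":1},{"translation":[-101,187.5,100],"turn":0,"jaw":1}]'; python3 - <<'E'
from h import *
from bench import *
rel((679,-151,32))
t,s=snapshot("top"),snapshot("side")
sheet([(t,proj("top",(660,-151,45))),(s,proj("side",(679,-151,60))),(t,proj("top",(478,-120,20))),(s,proj("side",(475,-110,40)))],"pics/z8.png",h=37,s=4,cols=2)
E
```

```text
time: 19.2
tool_pos: [678.7, -151.1, 80.9]
eef_rot: [0.613, 0.79, -0.0, 0.0]
wrist_force: [0.2, 0.5, 0.5]
grip_width: 85.3
t 19.2 tcp [ 678.7 -151.1   80.9] F [0.2 0.5 0.5] grip 85.3 turn 0.0
(679, -151, 32) -> [ 0.   0.3 48.9]
```

View pics/z8.png

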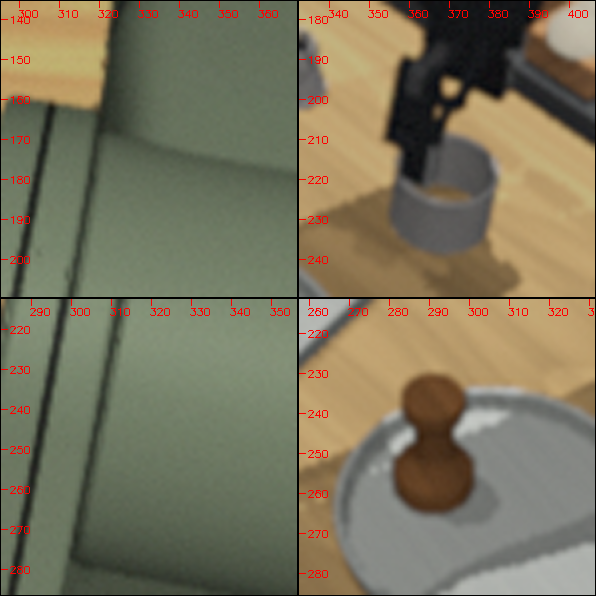

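The tamper stands upright in the round tray (290,252 in the side tile). The near finger's tip (358,220) hangs in front of the large cutter's rim, as expected. Descending, with a force check before closing.

```bash
python3 -m creep '[{"translation":[0,0.3,8],"turn":0,"jaw":1},{"translation":[0,0.3,16],"turn":0,"jaw":1},{"translation":[0,0.3,24],"turn":0,"jaw":1},{"translation":[0,0.3,32],"turn":0,"jaw":1},{"translation":[0,0.3,40],"turn":0,"jaw":1},{"translation":[0,0.3,48],"turn":0,"jaw":1},{"translation":[0,0.3,49],"turn":0,"jaw":1},{"translation":[0,0.3,49],"turn":0,"jaw":1}]'
```

```text
time: 20.1
tool_pos: [679.1, -151.1, 31.1]
eef_rot: [0.613, 0.79, -0.0, -0.0]
wrist_force: [-0.6, -0.0, -0.7]
grip_width: 85.6
```

```bash
python3 -m creep '[{"translation":[0,0,0],"turn":0,"jaw":0.7},{"translation":[0,0,0],"turn":0,"jaw":0.6},{"translation":[0,0,0],"turn":0,"jaw":0.5},{"translation":[0,0,0],"turn":0,"jaw":0.5},{"translation":[0,0,0],"turn":0,"jaw":0.5},{"translation":[0,0,0],"turn":0,"jaw":0.5},{"translation":[0,0,0],"turn":0,"jaw":0.5},{"translation":[0,0,-20],"turn":0,"jaw":0.5},{"translation":[0,0,-60],"turn":0,"jaw":0.5},{"translation":[0,0,-100],"turn":0,"jaw":0.5},{"translation":[0,0,-140],"turn":0,"jaw":0.5},{"translation":[0,0,-140],"turn":0,"jaw":0.5},{"translation":[0,0,-140],"turn":0,"jaw":0.5}]' 40; python3 - <<'E'
from h import *
rel((491.4,-175.8,172),(491.4,-175.8,41))
E
```

```text
time: 21.4
tool_pos: [679.3, -151.1, 172.1]
eef_rot: [0.613, 0.79, 0.0, 0.001]
wrist_force: [0.5, 0.3, -1.6]
grip_width: 63.6
t 21.4 tcp [ 679.3 -151.1  172.1] F [ 0.5  0.3 -1.6] grip 63.6 turn 0.0
(491.4, -175.8, 172) -> [  22.5 -188.2   -0.2]
(491.4, -175.8, 41) -> [  22.6 -188.4  130.8]
```

```bash
python3 -m creep '[{"translation":[5,-40,0],"turn":0,"jaw":0.5},{"translation":[10,-80,0],"turn":0,"jaw":0.5},{"translation":[15,-120,0],"turn":0,"jaw":0.5},{"translation":[20,-160,0],"turn":0,"jaw":0.5},{"translation":[22.5,-188,0],"turn":0,"jaw":0.5},{"translation":[22.5,-188,0],"turn":0,"jaw":0.5},{"translation":[22.5,-188,0],"turn":0,"jaw":0.5},{"translation":[22.5,-188,40],"turn":0,"jaw":0.5},{"translation":[22.5,-188,80],"turn":0,"jaw":0.5},{"translation":[22.5,-188,110],"turn":0,"jaw":0.5},{"translation":[22.5,-188,130],"turn":0,"jaw":0.5},{"translation":[22.5,-188,130],"turn":0,"jaw":0.5},{"translation":[22.5,-188,130],"turn":0,"jaw":0.5}]' 40; python3 - <<'E'
from h import *
from bench import *
rel((491.4,-175.8,35))
sheet([(snapshot("side"),proj("side",(480,-140,30)))],"pics/z9.png",h=45,s=6,cols=1)
E
```

```text
time: 22.7
tool_pos: [491.8, -175.5, 41.4]
eef_rot: [0.613, 0.79, -0.0, -0.0]
wrist_force: [-0.0, -0.1, -0.1]
grip_width: 63.5
t 22.7 tcp [ 491.8 -175.5   41.4] F [-0.  -0.1 -0.1] grip 63.5 turn 0.001
(491.4, -175.8, 35) -> [-0.2 -0.4  6.4]
```

View pics/z9.png

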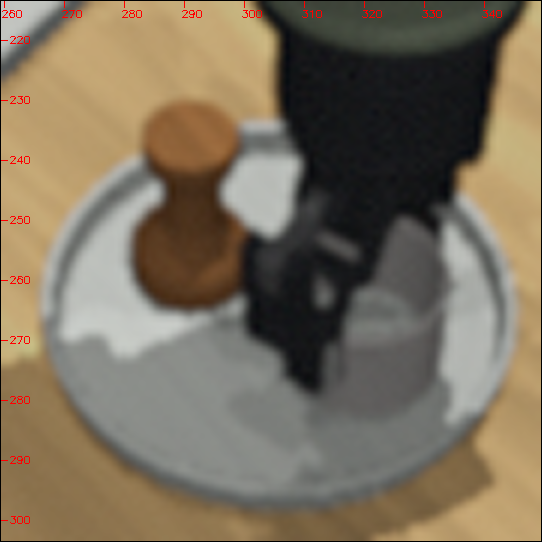

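The large cutter is held upright over the floor at about (325,265), clear of the tamper (288,250). Setting it down.

```bash
python3 -m creep '[{"translation":[0,0,3],"turn":0,"jaw":0.5},{"translation":[0,0,5],"turn":0,"jaw":0.5},{"translation":[0,0,6.5],"turn":0,"jaw":0.5},{"translation":[0,0,6.5],"turn":0,"jaw":0.5},{"translation":[0,0,6.5],"turn":0,"jaw":0.5},{"translation":[0,0,6.5],"turn":0,"jaw":0.8},{"translation":[0,0,6.5],"turn":0,"jaw":0.9},{"translation":[0,0,6.5],"turn":0,"jaw":0.95},{"translation":[0,0,6.5],"turn":0,"jaw":0.95},{"translation":[0,0,6.5],"turn":0,"jaw":0.95},{"translation":[0,0,-20],"turn":0,"jaw":0.95},{"translation":[0,0,-60],"turn":0,"jaw":0.95},{"translation":[0,0,-110],"turn":0,"jaw":0.95},{"translation":[0,0,-110],"turn":0,"jaw":0.8},{"translation":[0,0,-110],"turn":0,"jaw":0.8}]'; python3 - <<'E'
from h import *
rel((445,-377.7,145),(445,-377.7,22))
E
```

```text
time: 24.25
tool_pos: [491.7, -175.8, 152.1]
eef_rot: [0.613, 0.79, 0.0, 0.001]
wrist_force: [0.2, 1.2, -0.9]
grip_width: 68.2
t 24.25 tcp [ 491.7 -175.8  152.1] F [ 0.2  1.2 -0.9] grip 68.2 turn 0.0
(445, -377.7, 145) -> [-184.   -95.2    7.1]
(445, -377.7, 22) -> [-183.9  -95.4  130.1]
```

```bash
python3 -m creep '[{"translation":[-36,-19,0],"turn":0,"jaw":0.8},{"translation":[-72,-38,0],"turn":0,"jaw":0.8},{"translation":[-108,-57,0],"turn":0,"jaw":0.8},{"translation":[-144,-76,0],"turn":0,"jaw":0.8},{"translation":[-184,-95,0],"turn":0,"jaw":0.8},{"translation":[-184,-95,0],"turn":0,"jaw":0.8},{"translation":[-184,-95,0],"turn":0,"jaw":0.8},{"translation":[-184,-95,40],"turn":0,"jaw":0.8},{"translation":[-184,-95,80],"turn":0,"jaw":0.8},{"translation":[-184,-95,105],"turn":0,"jaw":0.8},{"translation":[-184,-95,118],"turn":0,"jaw":0.8},{"translation":[-184,-95,125],"turn":0,"jaw":0.8},{"translation":[-184,-95,127],"turn":0,"jaw":0.7},{"translation":[-184,-95,127],"turn":0,"jaw":0.7},{"translation":[-184,-95,127],"turn":0,"jaw":0.7}]'; python3 - <<'E'
from h import *
from bench import *
rel((445,-377.7,22))
t,s=snapshot("top"),snapshot("side")
sheet([(s,proj("side",(445,-378,30))),(s,proj("side",(480,-140,30)))],"pics/z10.png",h=38,s=5,cols=2)
E
```

```text
time: 25.75
tool_pos: [445.3, -377.8, 25.3]
eef_rot: [0.613, 0.79, -0.0, 0.001]
wrist_force: [0.3, 0.1, -0.3]
grip_width: 60.1
t 25.75 tcp [ 445.3 -377.8   25.3] F [ 0.3  0.1 -0.3] grip 60.1 turn 0.0
(445, -377.7, 22) -> [ 0.1 -0.3  3.3]
```

View pics/z10.png

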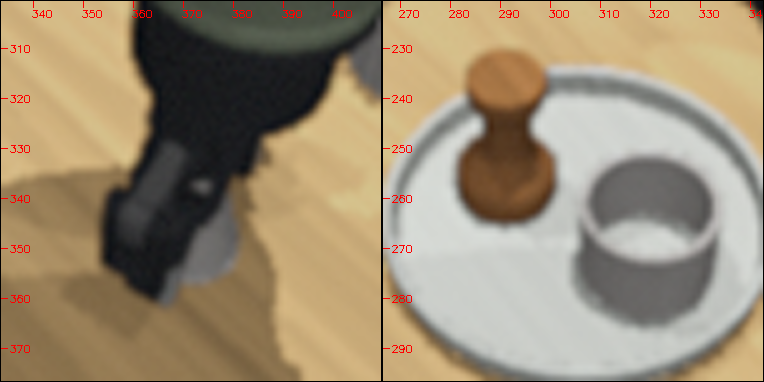

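Both tartlet pieces stand in the round tray (tamper 290,250; large cutter 320,265). The fingers straddle the plain nozzle. I'll lower a little so the pads reach its rim, then close.

```bash
python3 -m creep '[{"translation":[0,-0.3,2],"turn":0,"jaw":0.65},{"translation":[0,-0.3,3],"turn":0,"jaw":0.6},{"translation":[0,-0.3,3],"turn":0,"jaw":0.5},{"translation":[0,-0.3,3],"turn":0,"jaw":0.4},{"translation":[0,-0.3,3],"turn":0,"jaw":0.3},{"translation":[0,-0.3,3],"turn":0,"jaw":0.2},{"translation":[0,-0.3,3],"turn":0,"jaw":0.2},{"translation":[0,-0.3,3],"turn":0,"jaw":0.2},{"translation":[0,-0.3,3],"turn":0,"jaw":0.2}]' 40; python3 -m creep '[{"translation":[0,0,-5],"turn":0,"jaw":0.2},{"translation":[0,0,-15],"turn":0,"jaw":0.2},{"translation":[0,0,-25],"turn":0,"jaw":0.2},{"translation":[0,0,-30],"turn":0,"jaw":0.2},{"translation":[0,0,-30],"turn":0,"jaw":0.2}]' 40; python3 - <<'E'
from h import *
from bench import *
rel((445,-377.7,22))
s=snapshot("side")
sheet([(s,proj("side",(445,-378,45)))],"pics/z11.png",h=38,s=6,cols=1)
E
```

```text
time: 26.75
tool_pos: [444.6, -377.6, 21.6]
eef_rot: [0.613, 0.79, -0.0, -0.0]
wrist_force: [-1.6, 0.8, 6.4]
grip_width: 37.9
time: 27.25
tool_pos: [445.0, -377.9, 52.4]
eef_rot: [0.613, 0.79, -0.0, 0.001]
wrist_force: [-0.0, -0.3, 0.5]
grip_width: 38.0
t 27.25 tcp [ 445.  -377.9   52.4] F [-0.  -0.3  0.5] grip 38.0 turn 0.0
(445, -377.7, 22) -> [ 0.2  0.1 30.3]
```

View pics/z11.png

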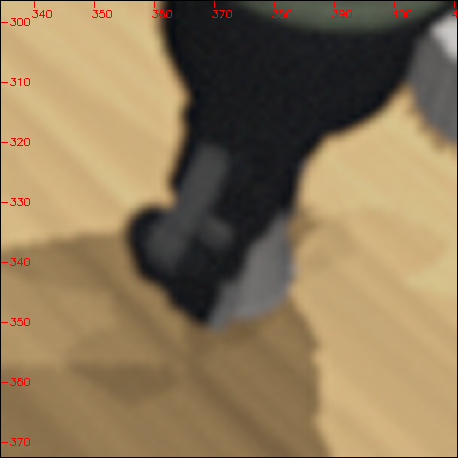

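The nozzle came up with the fingers: its base is at row 349, against 357 before, and the grip holds at 38 mm. Carrying on.

```bash
python3 -c "
from h import *
rel(ob(0,-65,152),ob(0,-65,25))"
```

```text
t 27.3 tcp [ 444.8 -377.7   51.7] F [-0.1  0.2 -1.2] grip 37.4 turn 0.0
(np.float64(496.6), np.float64(85.5), 152) -> [ 435.9  164.8 -100.5]
(np.float64(496.6), np.float64(85.5), 25) -> [436.  164.8  26.5]
```

```bash
python3 -m creep '[{"translation":[0,0,-40],"turn":0,"jaw":0.2},{"translation":[0,0,-80],"turn":0,"jaw":0.2},{"translation":[20,8,-100],"turn":0,"jaw":0.2},{"translation":[58,22,-100],"turn":0,"jaw":0.2},{"translation":[96,36,-100],"turn":0,"jaw":0.2},{"translation":[134,51,-100],"turn":0,"jaw":0.2},{"translation":[172,65,-100],"turn":0,"jaw":0.2},{"translation":[210,79,-100],"turn":0,"jaw":0.2},{"translation":[248,94,-100],"turn":0,"jaw":0.2},{"translation":[286,108,-100],"turn":0,"jaw":0.2},{"translation":[324,122,-100],"turn":0,"jaw":0.2},{"translation":[362,137,-100],"turn":0,"jaw":0.2},{"translation":[400,151,-100],"turn":0,"jaw":0.2},{"translation":[436,165,-100],"turn":0,"jaw":0.2},{"translation":[436,165,-100],"turn":0,"jaw":0.2},{"translation":[436,165,-100],"turn":0,"jaw":0.2},{"translation":[436,165,-100],"turn":0,"jaw":0.2}]' 40;  python3 -m creep '[{"translation":[0,0,35],"turn":0,"jaw":0.2},{"translation":[0,0,70],"turn":0,"jaw":0.2},{"translation":[0,0,95],"turn":0,"jaw":0.2},{"translation":[0,0,110],"turn":0,"jaw":0.2},{"translation":[0,0,120],"turn":0,"jaw":0.2},{"translation":[0,0,120],"turn":0,"jaw":0.2},{"translation":[0,0,120],"turn":0,"jaw":0.2}]' 40; python3 - <<'E'
from h import *
from bench import *
rel(ob(0,-65,25))
s=snapshot("side")
sheet([(s,proj("side",ob(0,-20,20)))],"pics/z12.png",h=45,s=6,cols=1)
E
```

```text
time: 29.0
tool_pos: [496.6, 84.6, 151.2]
eef_rot: [0.614, 0.789, -0.0, 0.0]
wrist_force: [-0.7, -0.3, -1.2]
grip_width: 37.2
time: 29.7
tool_pos: [496.9, 85.2, 31.8]
eef_rot: [0.614, 0.79, 0.0, 0.0]
wrist_force: [-0.5, -1.1, -0.7]
grip_width: 37.7
t 29.7 tcp [496.9  85.2  31.8] F [-0.5 -1.1 -0.7] grip 37.7 turn -0.0
(np.float64(496.6), np.float64(85.5), 25) -> [ 0.3 -0.2  6.8]
```

View pics/z12.png

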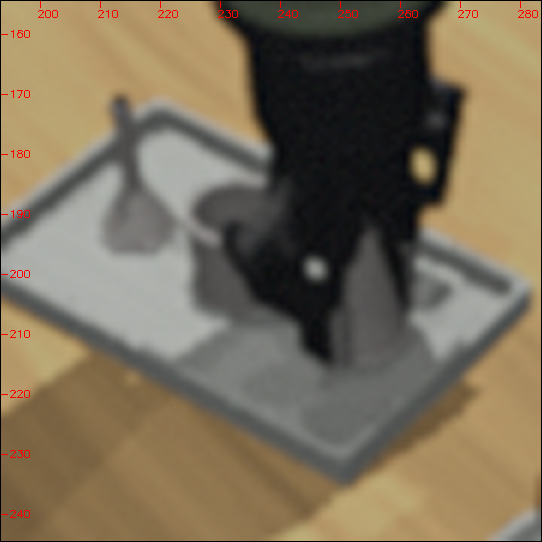

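The nozzle is held upright over the floor at (253,205); the filling nozzle (213,190) and small cutter (232,200) both stand. Setting down the last piece.

```bash
python3 -m creep '[{"translation":[0,0,3],"turn":0,"jaw":0.2},{"translation":[0,0,5],"turn":0,"jaw":0.2},{"translation":[0,0,6.5],"turn":0,"jaw":0.2},{"translation":[0,0,6.5],"turn":0,"jaw":0.2},{"translation":[0,0,6.5],"turn":0,"jaw":0.2},{"translation":[0,0,6.5],"turn":0,"jaw":0.5},{"translation":[0,0,6.5],"turn":0,"jaw":0.6},{"translation":[0,0,6.5],"turn":0,"jaw":0.75},{"translation":[0,0,6.5],"turn":0,"jaw":0.75},{"translation":[0,0,6.5],"turn":0,"jaw":0.75},{"translation":[0,0,-20],"turn":0,"jaw":0.75},{"translation":[0,0,-60],"turn":0,"jaw":0.75},{"translation":[0,0,-100],"turn":0,"jaw":0.75},{"translation":[0,0,-140],"turn":0,"jaw":0.75},{"translation":[0,0,-190],"turn":0,"jaw":0.75}]'; python3 -m creep '[{"translation":[40,0,-20],"turn":0,"jaw":0.75},{"translation":[80,0,-20],"turn":0,"jaw":0.75},{"translation":[120,0,-20],"turn":0,"jaw":0.75},{"translation":[160,0,-20],"turn":0,"jaw":0.75},{"translation":[200,0,-20],"turn":0,"jaw":0.75},{"translation":[240,0,-20],"turn":0,"jaw":0.75},{"translation":[280,0,-20],"turn":0,"jaw":0.75},{"translation":[320,0,-20],"turn":0,"jaw":0.75},{"translation":[360,0,-20],"turn":0,"jaw":0.75},{"translation":[400,0,-20],"turn":0,"jaw":0.75},{"translation":[400,0,-20],"turn":0,"jaw":0.75},{"translation":[400,0,-20],"turn":0,"jaw":0.75}]'; python3 - <<'E'
from bench import *
import cv2,numpy as np
t,s=snapshot("top"),snapshot("side"); cv2.imwrite("pics/top1.png",t);cv2.imwrite("pics/side1.png",s)
cv2.imwrite("pics/end.png",np.vstack([cv2.resize(t[140:300,80:460],None,fx=2,fy=2),cv2.resize(s[130:280,170:550],None,fx=2,fy=2)])[:600])
E
```

```text
time: 31.25
tool_pos: [496.0, 85.6, 222.5]
eef_rot: [0.613, 0.79, -0.001, -0.0]
wrist_force: [1.1, 0.5, 0.0]
grip_width: 64.0
time: 32.45
tool_pos: [397.3, 473.4, 240.8]
eef_rot: [0.613, 0.79, -0.0, 0.0]
wrist_force: [1.3, -0.9, 0.5]
grip_width: 64.1
```

View pics/end.png

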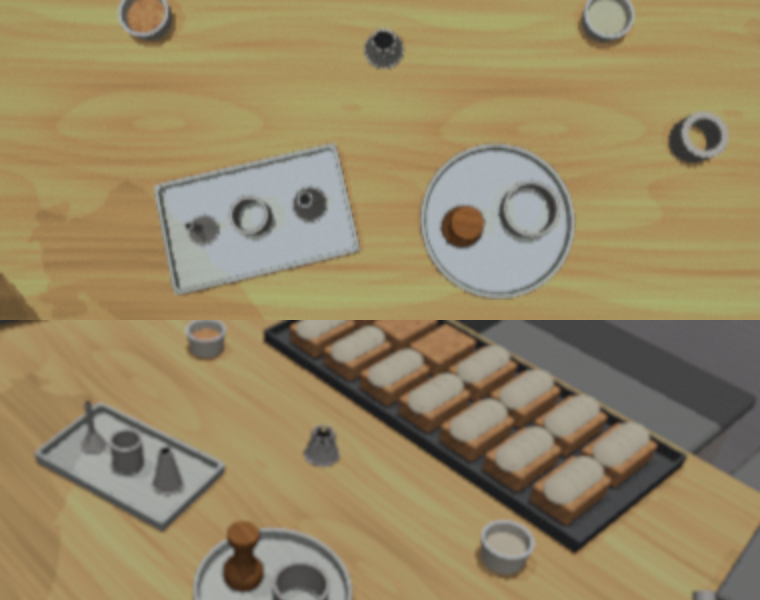

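All five pieces stand upright in their trays, and the star nozzle and fluted cutter are where they began. I'll do a numeric check of the margins, then hand in.

```bash
python3 - <<'E'
from h import *
from bench import *
f=lambda x,y:(80+x/2,140+y/2)
A=np.array([[c,s_],[-s_,c]]);ok=True
for k,p,z,l in(("small",f(253,216),48,(44,89)),("fill base",f(205,229),6,(48,93)),("plain",f(306,200),63,(45,90))):
    q=A@(plane("top",p,z)[:2]-OB);ok&=bool((abs(q)<np.array(l)-5).all());print(k,q.round(1))
for k,p,z,l in(("large",f(528,210),48,58),("tamper",f(467,223),81,65)):
    d=np.linalg.norm(plane("top",p,z)[:2]-RT);ok&=bool(d<l-5);print(k,d.round(1))
a,b=cv2.imread("pics/top0.png"),cv2.imread("pics/top1.png")
for k,(u,v) in(("star",(272,163)),("fluted",(430,208))):
    r=cv2.matchTemplate(b[v-25:v+25,u-25:u+25],a[v-15:v+15,u-15:u+15],cv2.TM_CCOEFF_NORMED);m=cv2.minMaxLoc(r)
    print(k,"px shift",np.subtract(m[3],(10,10)),round(m[1],3));ok&=max(abs(np.subtract(m[3],(10,10))))<3
print(ok)
if ok: print(sign_off())
E
```

```text
small [-2.7 -4. ]
fill base [ 0.8 61.3]
plain [ -0.9 -68.3]
large 34.1
tamper 41.8
star px shift [0 0] 0.999
fluted px shift [0 0] 0.999
True
the job is handed in; nothing more can be done
None
```

Both kits are made up and the job is handed in after about 32 s of robot time. The hand-in gives no verdict, so success rests on my own checks.

- **Oblong tray:** the small cutter, plain nozzle and filling nozzle stand near the tray's long centreline. They measured within 3 mm of it and at -4, -68 and +61 mm along the tray, well inside the limits.
- **Round tray:** the large cutter sits 34 mm from the centre (limit 58) and the tamper 42 mm (limit 65).
- **Upright:** all five pieces look upright in the final top and side pictures; the large cutter's foot is cut off in the final side crop, but an earlier side picture showed it upright. I judged this by eye, not by measuring angles.
- **Left alone:** the fluted cutter and the star nozzle show no shift, to the pixel, against the first picture.

The two cameras disagreed by 2–4 mm in the starting positions, so I used averages. No check failed, and no force I read exceeded about 7 N.

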